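# Sort the tagged heels and log them

### The arm

A 6-joint arm with a two-finger parallel gripper is mounted at the origin on a cart in front of the work surface, level with it; the furniture and walls round the work are solid. World frame = base frame: x ahead of the robot, y to its left, z up, the work surface at z = 0. Lengths are in mm, angles in rad, forces in N, time in s.
With the tool pointing down it reaches from about 275 to 1000 mm from the base axis. Payload 8.4 kg.
Tool frame: the origin (TCP) lies between the finger pads; the fingertips stand 22 mm ahead of it and the grasp point (between the pads) lies 3 mm ahead of it; z points along the fingers, y is the line along which they close (so a half turn about z gives the same grasp; the last joint's range is limited). The gripper opens to 85 mm and grips with 20 to 120 N. Pads are 22 mm wide; open, the fingers measure 114 mm over their backs; the gripper's body (76 mm by 85 mm) begins 54 mm behind the grasp point. The pads swing forward as they close: fully open they stand 13 mm farther back than shut.
Start: joints at [-1.172, 0.353, 1.633, -0, 1.155, -0.002], TCP at [243.846, -575.471, 227.281] pointing down, gripper open.
Joint ranges: [-2.63, 2.63], [-0.92, 2.1], [0.06, 2.66], [-1.3, 4.44], [0, 2.69], [-3.02, 3.02]. Speed limits (rad/s): [2.22, 2.22, 2.79, 3.14, 3.14, 3.14].

### API

Orientations are given as [roll, pitch, yaw] about the fixed x, y, z axes, in that order (R = Rz(yaw) Ry(pitch) Rx(roll)).
In Python, from rig import r, grab_frame gives the robot as it stands.
- The arm moves only by the shell command python3 -m inch 'ROWS' [FORCE]. ROWS is JSON, a list of rows, each a list of 7 numbers: the turn, a rotation vector about the tool's x, y, z as a fraction of full scale, then the shift along the tool's x, y, z as a fraction of full scale, then the closure, from 0 (fully open) to 1 (shut). In form: [[rx, ry, rz, dx, dy, dz, fingers], ...]. A call has 1 to 8 rows; each row shifts and turns the commanded pose from where the row before left it, along the tool's axes as they then stand; what a row does not reach is not made up. Full scale, the value 1, is 2.5 cm for a shift and pi rad for a turn. A row lasts 1/12 s, in which the tool goes at most 41.7 mm and 7.16 degrees, less where a joint would pass 70% of its speed; a pose out of reach is approached as far as the arm can. A call with a number of a shift or a turn outside -1 to 1 is refused whole. A call with a gripper value outside its range is refused whole. The fingers move at their own pace and stop on an object; FORCE is the grip in N (left out, the last holds). Time passes only in rows, so rows that do not move let the fingers close. It gives the time, the measured TCP pose, the force, the opening and the grip force at its end, in the units of the state.
- r.sense(): the state, without advancing time (a new reading comes with each control period).
- grab_frame(name): name is "side" or "top" or "wrist"; returns a dict with "pixels" (400x640x3 uint8, red, green, blue), "z_map" (400x640 float32, mm along the optical axis (not along the pixel's ray), 0 where there is no reading), "vertical_fov" (degrees; the focal length in pixels is half the picture's height over the tangent of half this angle, whatever the lens; pixels are square), "cx", "cy" (the principal point, pixels), "cam_to_world" (4x4, takes a point from camera to world coordinates). Camera axes: x right, y down, z forward; pixel columns grow to the right and rows downward; lengths in mm; the calibration is good to about 2 mm. A picture is of the moment at which its call begins.
- r.sign_off(): hands the job in; it is judged then, once.
The state is a dict: "clock": time; "qpos": joint angles; "qvel": joint speeds; "joint_efforts": joint torques, N m; "eef_pos": TCP position; "tcp_rot": TCP orientation; "contact_force": force on the tool from outside, world axes, zero at the start; "wrist_torque": the same for the moment, N m; "opening": opening from 0.0 (shut) to 1.0 (fully open); "grasp_force": force on a finger pad.
Only numpy, scipy, OpenCV 4.12 (cv2) and the standard library are available. Lean on these libraries where they do the work, as an engineer would, in place of code of your own. Each camera call takes 0.05 s, during which the arm holds its last target. There are 200 camera calls.

### The job

Two wooden block heels have been inspected: set the one with the green tag in the nest with the green strip and the one with the red tag in the nest with the red strip, each flat on the floor of its nest with its round end in the nest's round end, put in gently and not dropped. Only when both are in and let go, log them on the tally box: press the green key fully down for a moment and let it come up, then do the same with the red key, never both together. Leave everything else on the bench where it is.

Things in the scene. Friction and masses are not known exactly. Their poses are not given: they have to be found in the camera images.
- heel_green_centre (a point): centre of a brown layered-wood block heel with a green round tag (34 mm) on top; 70 long (x), 50 wide (y), 64 mm high, upright, about 0.15 kg; D-shaped from above: flat end at -x, round end (radius 25) at +x, parallel flat sides across y from x = -35 to +10. This point is 32 mm above the underside; z up
- heel_red_centre (a point): centre of a brown layered-wood block heel with a red round tag (34 mm) on top; 70 long (x), 50 wide (y), 64 mm high, upright, about 0.15 kg; D-shaped from above: flat end at -x, round end (radius 25) at +x, parallel flat sides across y from x = -35 to +10. This point is 32 mm above the underside; z up
- heel_green: the heel with the green tag, as a whole; origin at the centre of its underside
- heel_red: the heel with the red tag, as a whole; origin at the centre of its underside
- nest_green: fixed nest with a green strip on its plate, outside the flat end: metal plate 140 x 86 x 6 mm, grey D-shaped rim up to 16 mm above its underside round a pocket 78 x 58 mm (4 mm spare all round a heel), floor 6 mm up; round end at +x, flat end at -x. Origin under the pocket's middle, on top of the low plywood stand (40 mm above the bench); a seated heel has its centre 38 mm above it and the same yaw
- nest_red: fixed nest with a red strip on its plate, outside the flat end: metal plate 140 x 86 x 6 mm, grey D-shaped rim up to 16 mm above its underside round a pocket 78 x 58 mm (4 mm spare all round a heel), floor 6 mm up; round end at +x, flat end at -x. Origin under the pocket's middle, on top of the low plywood stand (40 mm above the bench); a seated heel has its centre 38 mm above it and the same yaw
- key_green_top (a point): middle of the top face of the round green spring key, 34 mm across, on the level top of a fixed grey tally box (120 wide, 90 deep, 34 mm high) standing on the plywood stand; key centres 60 mm apart. Pushed straight down it travels 6 mm to its stop, about 4 N; it springs back
- key_red_top (a point): middle of the top face of the round red spring key, 34 mm across, on the level top of a fixed grey tally box (120 wide, 90 deep, 34 mm high) standing on the plywood stand; key centres 60 mm apart. Pushed straight down it travels 6 mm to its stop, about 4 N; it springs back
- key_green (a joint): travel of the green key: 0 up, 0.006 m fully down
- key_red (a joint): travel of the red key: 0 up, 0.006 m fully down
- stand: fixed low plywood stand that carries the nests and the tally box, 200 (x) x 480 (y) x 40 mm high; origin under its middle, at bench height. A tall black padded drum (about 250 mm high) stands on the bench just beyond its right end
- lamp_hood (a point): centre of the white hood of the bench lamp, fixed in the air at the right of the robot: about 430 (x) x 190 (y) x 170 mm high, its lowest edge 370 mm and its top 545 mm above the bench. The arm may start beside it: go round or over it, do not bump it
- oil_stone: bystander: loose grey and red sharpening stone, 50 x 150 x 25 mm; origin at the centre of its underside, long axis y
- tape_roll: bystander: loose roll of tan masking tape lying flat, 100 mm across, 25 mm high; origin at the centre of its underside
- paste_tin: bystander: loose round black tin, 89 mm across, 42 mm high; origin at the centre of its underside
- spool_red: bystander: loose wooden spool of red thread, upright, 42 mm across, 50 mm high; origin at the centre of its underside

How it is judged (in metres and radians):
On the way, in this order (a step that is already met when the one before it is completed fails the run):
1. both heels sit in the nests of their colours, let go (horizontal distance between heel_green_centre and nest_green below 0.012 m and z of heel_green_centre in the frame of nest_green between 0.034 and 0.0415 m and angle between each of heel_green_centre, heel_red_centre's own z axis and vertical below 0.08 rad and linear speed of each of heel_green, heel_red below 0.03 m/s and horizontal distance between heel_red_centre and nest_red below 0.012 m and z of heel_red_centre in the frame of nest_red between 0.034 and 0.0415 m and contact force between the fingers and heel_green below 0.1 N and contact force between the fingers and heel_red below 0.1 N), for 0.2 s.
2. the green key is pressed down, the red one is not (value of joint key_green above 0.0045 m and value of joint key_red below 0.002 m), for 0.05 s.
3. the red key is pressed down, the green one is up again (value of joint key_red above 0.0045 m and value of joint key_green below 0.002 m), for 0.05 s.
At the end, for the whole second after the job is handed in: Each heel stands at rest in the nest of its own colour, flat on the floor (centre at most 3.5 mm too high, tilt under 0.08 rad) and within 12 mm of the middle of the nest, which it only reaches with round end to round end; both keys are up again (horizontal distance between heel_green_centre and nest_green below 0.012 m and z of heel_green_centre in the frame of nest_green between 0.034 and 0.0415 m and angle between each of heel_green_centre, heel_red_centre's own z axis and vertical below 0.08 rad and linear speed of each of heel_green, heel_red below 0.03 m/s and horizontal distance between heel_red_centre and nest_red below 0.012 m and z of heel_red_centre in the frame of nest_red between 0.034 and 0.0415 m and value of joint each of key_green, key_red below 0.002 m); the robot touches nothing.
It fails at once if a key pressed while a heel is not yet in its nest and let go (value of joint any of key_green, key_red above 0.0045 m and not (horizontal distance between heel_green_centre and nest_green below 0.012 m and z of heel_green_centre in the frame of nest_green between 0.034 and 0.0415 m and angle between each of heel_green_centre, heel_red_centre's own z axis and vertical below 0.08 rad and linear speed of each of heel_green, heel_red below 0.03 m/s and horizontal distance between heel_red_centre and nest_red below 0.012 m and z of heel_red_centre in the frame of nest_red between 0.034 and 0.0415 m and contact force between the fingers and heel_green below 0.1 N and contact force between the fingers and heel_red below 0.1 N)).
It fails at once if both keys pressed together (value of joint each of key_green, key_red above 0.003 m).
It fails at once if a heel dropped: moving faster than 0.5 m/s just over either nest ((horizontal distance between heel_green_centre and nest_green below 0.04 m and height (world z) of heel_green_centre below 0.115 m and linear speed of heel_green above 0.5 m/s) or (horizontal distance between heel_green_centre and nest_red below 0.04 m and height (world z) of heel_green_centre below 0.115 m and linear speed of heel_green above 0.5 m/s) or (horizontal distance between heel_red_centre and nest_green below 0.04 m and height (world z) of heel_red_centre below 0.115 m and linear speed of heel_red above 0.5 m/s) or (horizontal distance between heel_red_centre and nest_red below 0.04 m and height (world z) of heel_red_centre below 0.115 m and linear speed of heel_red above 0.5 m/s)).
It fails at once if the stone, the tape roll, the tin or the spool pushed more than 30 mm (distance of any of oil_stone, tape_roll, paste_tin, spool_red from where it was at the start of the episode above 0.03 m).
It also fails if it takes over 72 s, if anything falls off the work surface, if the arm or the gripper's body presses on something with over 40 N, if the wrist force passes 120 N, or if a joint passes its speed limit or range.

## Working session

There is one attempt and no reset: what is moved stays moved. The work goes in short steps, Python scripts to look and compute and a shell command to move; the robot and the scene stay as the last step left them, time stands still between calls to the robot, and variables do not carry over. Pictures are saved under pics/ and viewed, at most 10 in all, crops included, and the job is handed in when it is done.

```bash
ls; mkdir -p pics; python3 - <<'E'
from rig import r, grab_frame
import cv2, numpy as np
s=r.sense(); print({k:np.round(v,3).tolist() for k,v in s.items()})
for n in ["side","top"]:
    f=grab_frame(n); cv2.imwrite(f"pics/{n}0.png",f["pixels"][:,:,::-1]); np.savez(f"{n}0.npz",**f)
    print(n,f["vertical_fov"],f["cx"],f["cy"],np.round(f["cam_to_world"],3).tolist(), (f["z_map"]>0).mean())
E
```

```text
pics
{'clock': 0.0, 'qpos': [-1.172, 0.354, 1.634, 0.0, 1.155, -0.002], 'qvel': [-0.0, 0.0, 0.0, -0.001, 0.0, 0.001], 'joint_efforts': [0.0, -60.524, -34.206, -0.0, 0.01, -0.0], 'eef_pos': [243.635, -574.979, 226.531], 'tcp_rot': [-3.14, -0.0, 0.401], 'contact_force': [-1.212, 0.567, -0.094], 'wrist_torque': [-0.015, -0.025, -0.018], 'grasp_force': 0.0, 'opening': 0.997}
side 48.29780092140759 323.19404289368913 206.15872657804317 [[-0.983, -0.133, 0.125, 342.29], [-0.183, 0.701, -0.689, 1079.886], [0.004, -0.7, -0.714, 1365.831], [0.0, 0.0, 0.0, 1.0]] 0.99598828125
top 43.30589384262768 322.1956864380246 195.6995795735848 [[0.085, -0.77, 0.633, -847.376], [-0.996, -0.055, 0.068, -105.094], [-0.017, -0.636, -0.771, 1986.937], [0.0, 0.0, 0.0, 1.0]] 0.03325390625
```

View pics/side0.png

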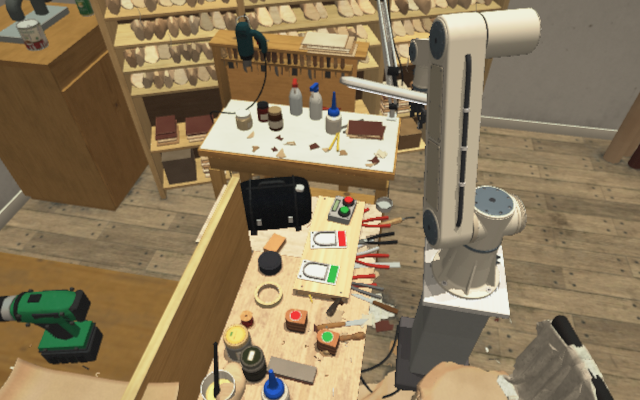

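View pics/top0.png

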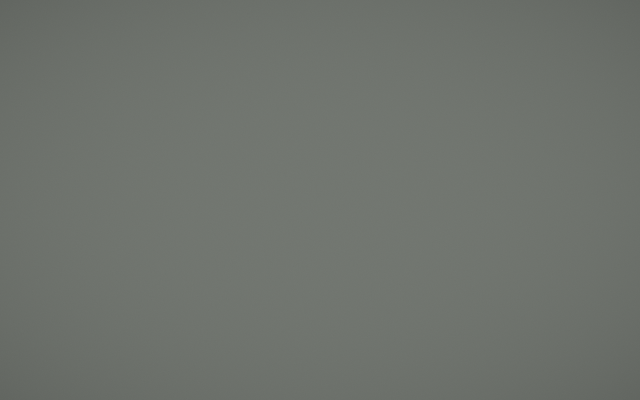

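The side view shows the red-tag heel near pixel (296,316), the green-tag heel near (327,341), the nests at (323,240) red and (319,271) green, the keys at (345,208), and the lamp arm at (385,88). The top camera is blank, so I'll use the side and wrist cameras.

```bash
cat > h.py <<'E'
from rig import r, grab_frame
import cv2, numpy as np
def foc(f): return 200/np.tan(np.radians(float(f["vertical_fov"]))/2)
def ray(f,uv):
    uv=np.atleast_2d(uv).astype(float); k=foc(f)
    d=np.c_[(uv[:,0]-f["cx"])/k,(uv[:,1]-f["cy"])/k,np.ones(len(uv))]
    M=np.asarray(f["cam_to_world"]); return M[:3,3], d@M[:3,:3].T
def plane(f,uv,z):
    o,d=ray(f,uv); return o+d*((z-o[2])/d[:,2])[:,None]
def depth(f,uv):
    uv=np.atleast_2d(uv); o,d=ray(f,uv); i=uv.round().astype(int)
    return o+d*f["z_map"][i[:,1],i[:,0]][:,None]
def blobs(f,col,amin=20):
    h=cv2.cvtColor(f["pixels"],cv2.COLOR_RGB2HSV); H,S,V=cv2.split(h)
    if col=="green": m=(H>45)&(H<90)&(S>120)&(V>60)
    else: m=((H<6)|(H>174))&(S>150)&(V>90)
    n,lab,st,c=cv2.connectedComponentsWithStats(m.astype(np.uint8))
    return [(st[i,4],c[i],lab==i) for i in range(1,n) if st[i,4]>=amin]
E
python3 - <<'E'
from h import *
f=dict(np.load("side0.npz"))
for c in ["green","red"]:
    for a,ce,m in blobs(f,c):
        ys,xs=np.nonzero(m); P=depth(f,np.c_[xs,ys]); print(c,a,ce.round(1),np.median(P,0).round(0), P.min(0).round(), P.max(0).round())
# others
for n,uv in dict(heelR=(296,316),spool=(246,318),tape=(268,295),tin=(269,262),stone=(292,370),jarA=(237,340),jarB=(253,360),drum=(275,200),lampL=(345,80),lampR=(420,97),blade=(333,305)).items(): print(n,depth(f,uv).round())
w=grab_frame("wrist"); cv2.imwrite("pics/w0.png",w["pixels"][:,:,::-1])
print(np.round(w["cam_to_world"],2).tolist(),w["vertical_fov"],w["cx"],w["cy"],(w["z_map"]>0).mean())
s=f["pixels"][180:390,200:420]; cv2.imwrite("pics/sidecrop.png",cv2.resize(s,None,fx=2.8,fy=2.8,interpolation=cv2.INTER_CUBIC)[:,:,::-1])
E
```

```text
green 52 [344.  209.6] [ 481. -144.   93.] [ 465. -183.   75.] [ 499. -126.  103.]
green 112 [332.3 273.5] [479. 136.  48.] [467.  97.  38.] [492. 174.  57.]
green 1217 [ 45.8 304. ] [1009.  685.  548.] [342. 639. 512.] [1072. 1080. 1366.]
green 44 [ 12.  308.1] [1075.  704.  545.] [1067.  684.  526.] [1084.  715.  552.]
green 813 [ 67.2 336.4] [1007.  690.  405.] [342. 636. 396.] [1083. 1080. 1366.]
green 65 [326.9 336.1] [453. 391.  65.] [439. 374.  58.] [467. 407.  70.]
red 32 [294.5  82.5] [ 841. -842.  216.] [ 829. -881.  206.] [ 856. -823.  222.]
red 46 [348.1 199.8] [ 472. -201.   95.] [ 342. -217.   85.] [ 491. 1080. 1366.]
red 67 [376.1 218.5] [ 348. -181.   30.] [ 308. -959. -763.] [ 407. 1080. 1366.]
red 63 [376.7 225.3] [ 344. -142.   30.] [ 293. -160.   23.] [ 405. -129.   38.]
red 92 [341.2 238. ] [473. -35.  49.] [458. -74.  40.] [491.   9.  58.]
red 188 [372.4 259.9] [343.  35.  30.] [283.  -8.   6.] [ 407. 1080. 1366.]
red 70 [363.9 276. ] [366. 102.  15.] [330.  86.   8.] [406. 119.  22.]
red 60 [295.  314.8] [571. 335.  65.] [556. 318.  58.] [586. 348.  71.]
heelR [[566. 339.  65.]]
spool [[729. 370.  53.]]
tape [[695. 237.  -1.]]
tin [[719. 124.  41.]]
stone [[543. 502.  24.]]
jarA [[717. 477. 107.]]
jarB [[649. 531. 112.]]
drum [[736. -65. 177.]]
lampL [[ 528. -371.  531.]]
lampR [[ 252. -383.  485.]]
blade [[457. 250.  24.]]
[[0.39, -0.89, -0.25, 307.92], [-0.92, -0.37, -0.11, -548.83], [-0.0, 0.27, -0.96, 374.17], [0.0, 0.0, 0.0, 1.0]] 71.91462196546372 313.5448391154381 198.9725344937979 0.9960625
```

View pics/sidecrop.png

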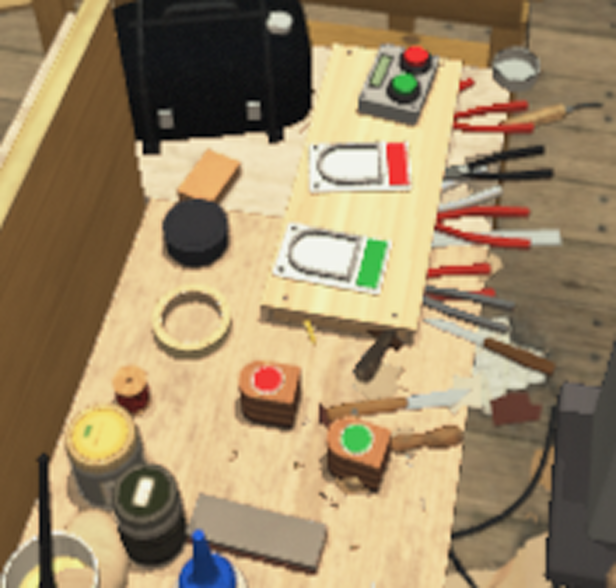

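View pics/w0.png

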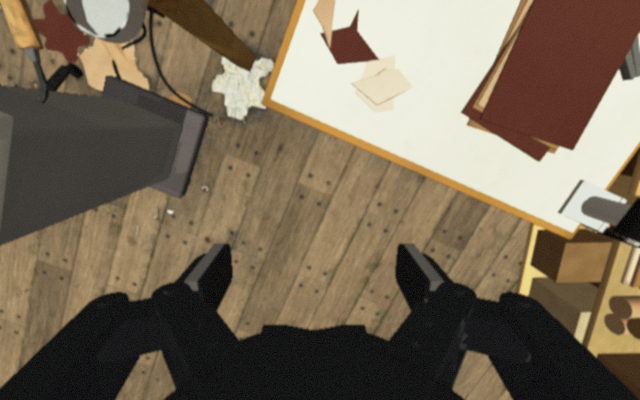

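The crop shows both heels' tags, the nests and the keys clearly. The flat ends of the nests, next to the strips, face the robot (-x), and the round ends face away. Each heel's shape still needs a wrist view. The wrist view shows only floor. Next I'll measure the lamp hood and the arm around it.

```bash
python3 - <<'E'
from h import *
f=dict(np.load("side0.npz"))
v,u=np.mgrid[0:400,0:640]; P=depth(f,np.c_[u.ravel(),v.ravel()]).reshape(400,640,3)
ok=f["z_map"]>0
m=ok&(P[...,2]>300)&(P[...,2]<600)&(P[...,1]<-200)&(P[...,1]>-700)&(P[...,0]>0)&(P[...,0]<800)
n,lab,st,c=cv2.connectedComponentsWithStats(m.astype(np.uint8))
for i in range(1,n):
    if st[i,4]>30: q=P[lab==i]; print(st[i],q.min(0).round(),q.max(0).round())
for v in range(60,110,6): print(v,[(u,P[v,u].round().astype(int).tolist()) for u in range(340,440,12) if m[v,u]])
# arm high points
for uv in [(440,40),(440,220),(520,30),(500,200)]: print(uv,depth(f,uv).round())
cv2.imwrite("pics/lamp.png",cv2.resize(f["pixels"][20:140,300:480],None,fx=4,fy=4)[:,:,::-1])
E
```

```text
[ 340   27   89   96 2266] [ 204. -695.  300.] [ 559. -342.  600.]
60 [(388, [387, -523, 545]), (412, [297, -535, 548]), (424, [257, -457, 592])]
66 [(388, [383, -502, 531]), (400, [339, -492, 542]), (424, [249, -536, 528])]
72 [(388, [380, -473, 523]), (400, [336, -484, 521]), (424, [245, -534, 504])]
78 [(340, [559, -458, 487]), (352, [504, -378, 538]), (424, [240, -545, 473])]
84 [(352, [500, -351, 529]), (364, [457, -355, 532]), (376, [416, -381, 522]), (412, [281, -567, 430]), (424, [236, -540, 450])]
90 [(364, [457, -374, 496]), (376, [412, -354, 513]), (388, [370, -371, 508]), (400, [327, -387, 503]), (412, [277, -570, 401]), (424, [233, -530, 430])]
96 [(388, [368, -385, 475]), (400, [324, -368, 490]), (412, [281, -377, 489]), (424, [238, -393, 485])]
102 [(424, [235, -381, 467])]
108 [(424, [219, -533, 346])]
(440, 40) [[246. -84. 838.]]
(440, 220) [[158. 112. 371.]]
(520, 30) [[  44. -142.  857.]]
(500, 200) [[-26.  -3. 379.]]
```

View pics/lamp.png

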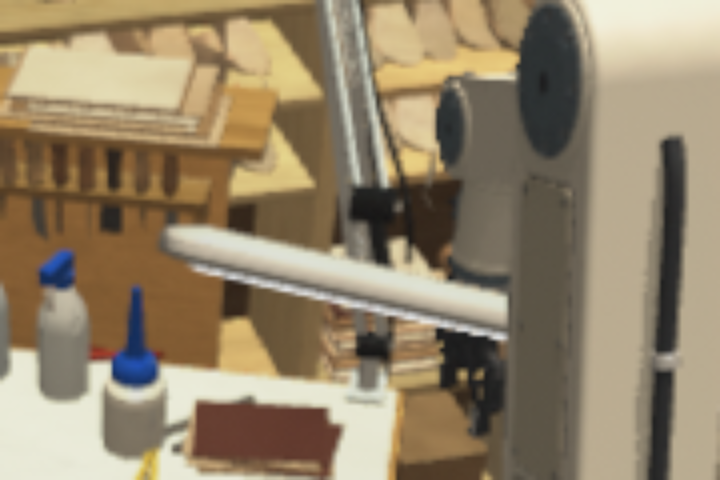

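The hood is a white slab whose near edge runs from about (340,78) to (427,103). The arm's wrist hangs behind it, and a lamp post crosses near column 390.

```bash
python3 - <<'E'
from h import *
f=dict(np.load("side0.npz"))
for v in list(range(0,78,6))+[100,106,112,118]:
    row=[]
    for u in range(376,402,2):
        p=depth(f,(u,v))[0]; 
        if -860<p[1]<0: row.append((u,*p.round().astype(int)))
    print(v,row[:6])
print("gripper")
for uv in [(415,50),(420,45),(413,80),(418,100),(420,112),(428,60)]: print(uv,depth(f,uv).round())
E
```

```text
0 [(376, np.int64(472), np.int64(-832), np.int64(645)), (378, np.int64(463), np.int64(-809), np.int64(655)), (380, np.int64(456), np.int64(-826), np.int64(649)), (382, np.int64(448), np.int64(-832), np.int64(647)), (384, np.int64(439), np.int64(-830), np.int64(648)), (386, np.int64(432), np.int64(-855), np.int64(640))]
6 [(378, np.int64(463), np.int64(-848), np.int64(615)), (380, np.int64(451), np.int64(-777), np.int64(644)), (384, np.int64(438), np.int64(-847), np.int64(618)), (386, np.int64(427), np.int64(-779), np.int64(645)), (388, np.int64(418), np.int64(-768), np.int64(650))]
12 [(378, np.int64(461), np.int64(-852), np.int64(589)), (380, np.int64(447), np.int64(-747), np.int64(632)), (382, np.int64(440), np.int64(-769), np.int64(624)), (384, np.int64(431), np.int64(-751), np.int64(632)), (386, np.int64(423), np.int64(-759), np.int64(629))]
18 [(382, np.int64(435), np.int64(-718), np.int64(621)), (384, np.int64(427), np.int64(-729), np.int64(617)), (386, np.int64(419), np.int64(-726), np.int64(619)), (388, np.int64(411), np.int64(-727), np.int64(619)), (390, np.int64(403), np.in
[... 1394 characters left out ...]
nt64(376), np.int64(-494), np.int64(537)), (396, np.int64(354), np.int64(-499), np.int64(536)), (400, np.int64(339), np.int64(-492), np.int64(542))]
72 [(388, np.int64(380), np.int64(-473), np.int64(523)), (390, np.int64(373), np.int64(-466), np.int64(527)), (392, np.int64(365), np.int64(-466), np.int64(528)), (394, np.int64(358), np.int64(-462), np.int64(531)), (396, np.int64(350), np.int64(-460), np.int64(533)), (398, np.int64(343), np.int64(-469), np.int64(529))]
100 []
106 []
112 []
118 []
gripper
(415, 50) [[ 292. -530.  590.]]
(420, 45) [[ 278. -506.  623.]]
(413, 80) [[ 280. -580.  440.]]
(418, 100) [[ 257. -382.  473.]]
(420, 112) [[ 231. -545.  318.]]
(428, 60) [[ 245. -429.  607.]]
```

```bash
python3 -m inch '[[0,0,0,-0.3,0.7,-1,0],[0,0,0,-0.3,0.7,-1,0],[0,0,0,-0.3,0.7,-1,0],[0,0,0,0,0,-1,0]]'
```

```text
clock: 0.48
eef_pos: [243.3, -634.9, 327.7]
tcp_rot: [3.141, 0.001, 0.4]
contact_force: [-0.3, 0.5, -0.1]
opening: 1.001
grasp_force: 0.0
```

```bash
python3 -m inch '[[0,0,0,0,0,-1,0],[0,0,0,0,0,-1,0],[0,0,0,0,0,-1,0],[0,0,0,0,0,-1,0],[0,0,0,0,0,-1,0],[0,0,0,0,0,-1,0]]'; python3 -m inch '[[0,0,0,0,0,-1,0],[0,0,0,0,0,-1,0],[0,0,0,0,0,-1,0],[0,0,0,0,0,-1,0],[0,0,0,0,0,-1,0],[0,0,0,0,0,-1,0],[0,0,0,0,0,-1,0]]'; python3 -c "from h import *;print(r.sense()['qpos'])"
```

```text
clock: 0.98
eef_pos: [243.5, -632.3, 478.2]
tcp_rot: [-3.141, -0.0, 0.401]
contact_force: [0.8, -0.5, 0.8]
opening: 1.002
grasp_force: 0.0
clock: 1.57
eef_pos: [243.5, -632.3, 653.2]
tcp_rot: [-3.141, -0.0, 0.401]
contact_force: [-0.2, -1.3, -0.1]
opening: 1.002
grasp_force: 0.0
[-1.20541762e+00  3.85246015e-01  6.98841219e-01  1.59508795e-05
  2.05791368e+00 -3.54105016e-02]
```

```bash
python3 -m inch '[[0,0,0.032,0.38,-0.92,0,0],[0,0,0.032,0.3,-0.95,0,0],[0,0,0.032,0.2,-0.98,0,0],[0,0,0.032,0.1,-1,0,0],[0,0,0,0,-1,0,0],[0,0,0,0,-1,0,0],[0,0,0,0,-1,0,0],[0,0,0,0.2,-1,0,0]]'; python3 -m inch '[[0,0,0,0.2,-1,0,0],[0,0,0,0.2,-1,0,0],[0,0,0,0.2,-1,0,0],[0,0,0,0.2,-1,0,0],[0,0,0,0.4,-1,0,0],[0,0,0,0.4,-1,0,0],[0,0,0,0.5,-1,0,0],[0,0,0,0.5,-1,0,0]]'
```

```text
clock: 2.23
eef_pos: [248.1, -431.3, 652.2]
tcp_rot: [-3.142, 0.0, -0.002]
contact_force: [0.3, 0.2, -0.3]
opening: 0.998
grasp_force: 0.0
clock: 2.9
eef_pos: [314.0, -231.5, 652.3]
tcp_rot: [3.141, -0.0, -0.002]
contact_force: [0.1, -1.0, 0.4]
opening: 0.999
grasp_force: 0.0
```

```bash
python3 -m inch '[[0,0,0,0.5,-1,0.2,0],[0,0,0,0.5,-1,0.3,0],[0,0,0,0.3,-1,0.3,0],[0,0,0,0.2,-1,0.4,0],[0,0,0,0,-1,0.4,0],[0,0,0,0,-1,0.4,0],[0,0,0,0,-1,0.4,0],[0,0,0,0,-1,0.4,0]]'; python3 - <<'E'
from h import *
print(r.sense()['qpos'])
w=grab_frame("wrist"); np.savez("w1.npz",**w); cv2.imwrite("pics/w1.png",w["pixels"][:,:,::-1])
E
```

```text
clock: 3.57
eef_pos: [351.3, -31.6, 581.7]
tcp_rot: [-3.142, 0.0, -0.001]
contact_force: [0.7, 0.5, -0.7]
opening: 1.001
grasp_force: 0.0
[-9.40169088e-02 -2.45301591e-01  1.53021108e+00  4.32762875e-06
  1.85673753e+00  1.47819577e+00]
```

View pics/w1.png

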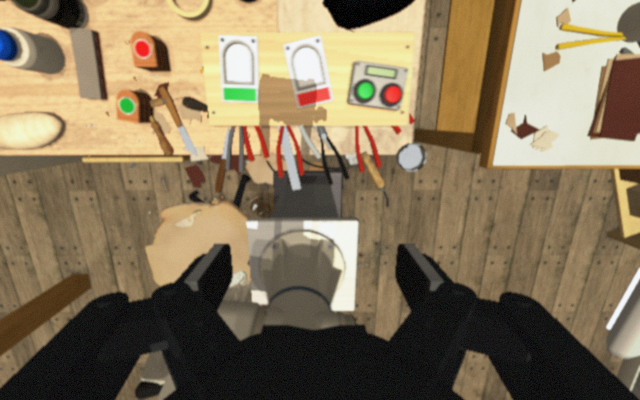

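The wrist view shows the green nest at (238,65), the red nest, rotated, at (306,70), and the keys at (366,90) and (393,95). The red heel is at (145,50) and the green heel at (128,104). I'll go closer, looking from two places.

```bash
python3 -m inch '[[0,0,0,0.6,-0.5,0.8,0],[0,0,0,0.6,-0.5,0.8,0],[0,0,0,0.6,-0.5,0.8,0],[0,0,0,0.6,-0.5,0.8,0],[0,0,0,0.6,-0.5,0.8,0],[0,0,0,0.6,-0.5,0.8,0],[0,0,0,0.6,-0.5,0.8,0],[0,0,0,0,0,0,0]]'; python3 -c "
from h import *
w=grab_frame('wrist'); np.savez('w2.npz',**w)"
python3 -m inch '[[0,0,0,0.2,-1,0.3,0],[0,0,0,0.2,-1,0.3,0],[0,0,0,0.2,-1,0.3,0],[0,0,0,0.2,-1,0.3,0],[0,0,0,0.2,-1,0.3,0],[0,0,0,0.2,-1,0.3,0],[0,0,0,0,-1,0.3,0],[0,0,0,0,0,0,0]]'
cat > m.py <<'E'
from h import *
import sys
def meas(name,heights):
    f=dict(np.load(name)); 
    for c in ["green","red"]:
        for a,ce,m in blobs(f,c,150):
            ys,xs=np.nonzero(m); P=depth(f,np.c_[xs,ys]); p=np.median(P,0)
            if not(380<p[0]<700 and -250<p[1]<480 and p[2]>30): continue
            rect=cv2.minAreaRect(np.c_[xs,ys].astype(np.float32))
            M=cv2.moments(m.astype(np.uint8),True)
            q=plane(f,[ce],p[2])[0]
            print(name,c,a,ce.round(1),p.round(1),"plane",q.round(1),"rect",np.round(rect[1],0))
for n in sys.argv[1:]: meas(n,0)
E
python3 - <<'E'
from h import *
w=grab_frame('wrist'); np.savez('w3.npz',**w); cv2.imwrite("pics/w3.png",w["pixels"][:,:,::-1])
E
python3 m.py w1.npz w2.npz w3.npz
```

```text
clock: 4.28
eef_pos: [457.1, 56.0, 437.7]
tcp_rot: [-3.142, 0.006, -0.0]
contact_force: [-0.6, -0.6, 0.2]
opening: 0.999
grasp_force: 0.0
clock: 5.0
eef_pos: [486.6, 232.1, 389.3]
tcp_rot: [-3.141, 0.001, 0.001]
contact_force: [-0.5, -1.5, -1.3]
opening: 1.001
grasp_force: 0.0
w1.npz green 227 [365.   90.1] [ 483.4 -143.3   96.3] plane [ 483.3 -143.3   96.3] rect [16. 16.]
w1.npz green 323 [239.6  93.8] [480.  137.5  49.6] plane [480.3 138.   49.6] rect [30. 11.]
w1.npz red 166 [141.8  48.4] [572.1 338.6  65.9] plane [571.5 338.6  65.9] rect [16. 12.]
w1.npz red 240 [392.2  93.9] [ 475.2 -202.5   96.2] plane [ 475.4 -202.3   96.2] rect [17. 16.]
w1.npz red 314 [312.7  96.4] [475.2 -31.6  49.7] plane [474.4 -31.   49.7] rect [11. 30.]
w2.npz green 335 [428.7 144.9] [ 483.4 -146.2   96.5] plane [ 483.5 -145.9   96.5] rect [20. 19.]
w2.npz green 484 [271.3 144.4] [480.9 136.   49.6] plane [480.3 135.7  49.6] rect [38. 13.]
w2.npz green 206 [134.4 159.3] [454.8 391.9  66.2] plane [454.3 391.8  66.2] rect [15. 15.]
w2.npz red 261 [153.9  92.7] [571.1 335.8  66.1] plane [571.5 336.1  66.1] rect [19. 16.]
w2.npz red 462 [360.7 147.3] [475.2 -35.6  49.7] plane [474.7 -35.4  49.7] rect [12. 38.]
w2.npz red 336 [462.  149.3] [ 476.3 -205.4   96.4] plane [ 475.7 -205.3   96.4] rect [19. 22.]
w3.npz green 364 [548.1 167. ] [ 484.  -145.2   96.7] plane [ 484.  -145.3   96.7] rect [20. 22.]
w3.npz green 552 [367.1 164.5] [480.1 136.9  49.8] plane [480.6 136.4  49.8] rect [13. 41.]
w3.npz green 237 [221.7 180.8] [454.4 391.4  66.3] plane [454.7 391.4  66.3] rect [16. 17.]
w3.npz red 315 [249.5 110.3] [572.1 335.6  66.2] plane [571.6 335.5  66.2] rect [21. 18.]
w3.npz red 565 [463.6 167.7] [474.6 -35.2  49.9] plane [475.  -35.5  49.9] rect [13. 44.]
w3.npz red 375 [583.8 172. ] [ 475.8 -205.1   96.8] plane [ 475.8 -204.7   96.8] rect [19. 24.]
```

View pics/w3.png

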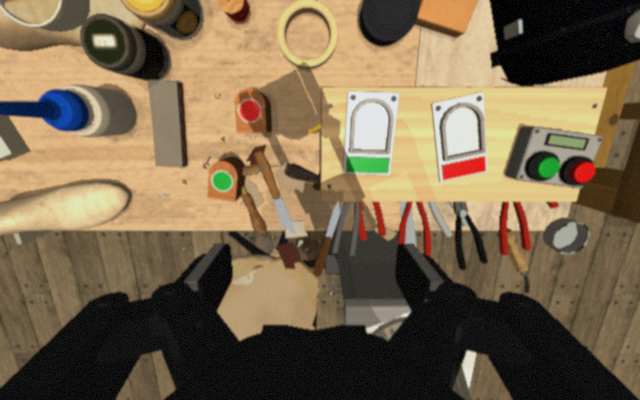

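The view shows the red heel at (249,110) and the green heel at (222,181), both with their round ends up (+x). The nests are at (370,125) and (462,130), and the keys at (542,166) and (578,172). I'll take one closer look at the heels.

```bash
python3 -m inch '[[0,0,0,0,-1,1,0],[0,0,0,0,-1,1,0],[0,0,0,0,-1,1,0],[0,0,0,0,-1,1,0],[0,0,0,0,-1,1,0],[0,0,0,0,0,1,0],[0,0,0,0,0,0,0]]'; cat > d.py <<'E'
from h import *
import sys
def dshape(name,cx,cy,zlo,zhi,R):
    f=dict(np.load(name)); v,u=np.mgrid[0:400,0:640]; P=depth(f,np.c_[u.ravel(),v.ravel()])
    ok=(np.hypot(P[:,0]-cx,P[:,1]-cy)<R)&(P[:,2]>zlo)&(P[:,2]<zhi)&(f["z_map"].ravel()>0)
    m=ok.reshape(400,640).astype(np.uint8)
    n,lab,st,c=cv2.connectedComponentsWithStats(m); i=1+st[1:,4].argmax(); m=(lab==i)
    zt=np.median(P[m.ravel(),2]); ys,xs=np.nonzero(m)
    Q=plane(f,np.c_[xs,ys],zt)[:,:2].astype(np.float32)
    (c,(w,h),a)=cv2.minAreaRect(Q); box=cv2.boxPoints((c,(w,h),a))
    if w<h: a+=90
    yaw=(np.radians(a)+np.pi/2)%np.pi-np.pi/2
    ax=np.array([np.cos(yaw),np.sin(yaw)]); t=(Q-c)@ax; 
    s=np.abs((Q-c)@[-ax[1],ax[0]])
    print(name,"z",zt.round(1),"c",np.round(c,1),"size",round(w,1),round(h,1),"yaw",round(yaw,4),"mean-off along x (D: -)",(t.mean()).round(1), "width at ends",s[t>t.max()-6].max().round(1),s[t<t.min()+6].max().round(1))
if __name__=="__main__":
    for n in sys.argv[1:]:
        print("heel g");dshape(n,454.5,391.5,57,75,50)
        print("heel r");dshape(n,571.5,336,57,75,50)
E
python3 - <<'E'
from h import *
w=grab_frame('wrist'); np.savez('w4.npz',**w)
E
python3 m.py w4.npz; python3 d.py w3.npz w4.npz side0.npz; python3 - <<'E'
from d import dshape
for n in ["w2.npz","w3.npz"]:
    dshape(n,550,136.5,52.5,62,60); dshape(n,545,-30,52.5,62,65)
E
```

```text
clock: 5.63
eef_pos: [485.5, 352.9, 236.0]
tcp_rot: [3.137, 0.005, -0.0]
contact_force: [-1.9, -0.7, -0.5]
opening: 0.998
grasp_force: 0.0
w4.npz green 1197 [486.2 181.8] [480.6 137.7  49.9] plane [480.8 137.1  49.9] rect [62. 20.]
w4.npz green 515 [280.  206.2] [454.9 391.8  66.3] plane [454.8 391.7  66.3] rect [24. 26.]
w4.npz red 731 [327.2 103.8] [571.4 336.5  66.4] plane [571.7 336.3  66.4] rect [30. 30.]
w4.npz red 935 [615.4 187.6] [472.9 -26.5  50. ] plane [473.1 -26.3  50. ] rect [19. 52.]
heel g
w3.npz z 65.0 c [456.  390.5] size 51.2 70.5 yaw -0.1562 mean-off along x (D: -) -1.8 width at ends 14.6 25.3
heel r
w3.npz z 65.2 c [572.2 335.4] size 66.7 50.7 yaw 0.0015 mean-off along x (D: -) -1.7 width at ends 17.0 25.1
heel g
w4.npz z 65.2 c [456.  391.8] size 49.2 70.5 yaw -0.1496 mean-off along x (D: -) -1.5 width at ends 15.6 24.6
heel r
w4.npz z 65.2 c [571.4 336.2] size 49.2 68.2 yaw -0.001 mean-off along x (D: -) -1.4 width at ends 16.6 24.6
heel g
side0.npz z 63.6 c [452.  395.8] size 55.1 69.2 yaw -0.1672 mean-off along x (D: -) -2.0 width at ends 17.5 25.3
heel r
side0.npz z 63.4 c [567.6 339.9] size 54.9 70.5 yaw -0.0172 mean-off along x (D: -) -1.7 width at ends 18.4 27.5
w2.npz z 56.6 c [547.  134.4] size 69.5 89.6 yaw -0.0254 mean-off along x (D: -) -2.7 width at ends 18.6 34.7
w2.npz z 56.6 c [540.  -20.5] size 90.0 70.4 yaw 0.2201 mean-off along x (D: -) -3.0 width at ends 16.6 34.6
w3.npz z 56.7 c [546.8 134.3] size 70.9 89.2 yaw -0.0372 mean-off along x (D: -) -2.7 width at ends 19.0 34.8
w3.npz z 56.6 c [539.8 -19.4] size 90.1 71.9 yaw 0.2204 mean-off along x (D: -) -2.9 width at ends 18.3 35.5
```

```bash
python3 -m inch '[[0,0,0,-0.6,-0.77,0.8,0],[0,0,0,-0.6,-0.77,0.8,0],[0,0,0.024,0,0,1,0],[0,0,0.024,0,0,1,0],[0,0,0,0,0,1,0],[0,0,0,0,0,0.4,0],[0,0,0,0,0,0,0],[0,0,0,0,0,0,0]]'; cat > t.py <<'E'
# units to target: x y z yaw
from h import *
import sys
from scipy.spatial.transform import Rotation as R
t=list(map(float,sys.argv[1:5])); s=r.sense(); e=np.array(s["eef_pos"]); A=R.from_euler("xyz",s["tcp_rot"])
B=R.from_euler("xyz",[np.pi,0,t[3]])
print("eef",e.round(1),s["tcp_rot"],"shift units",(A.inv().apply(np.array(t[:3])-e)/25).round(2),"turn",((A.inv()*B).as_rotvec()/np.pi).round(4))
E
python3 t.py 455.7 391.5 43 -0.15
```

```text
clock: 6.35
eef_pos: [458.5, 392.9, 116.7]
tcp_rot: [-3.14, -0.001, -0.153]
contact_force: [0.2, 0.3, 0.2]
opening: 1.003
grasp_force: 0.0
eef [458.5 392.9 116.7] [-3.14049337e+00 -1.14218245e-03 -1.52593622e-01] shift units [-0.11  0.08  2.95] turn [-0.0003 -0.0004 -0.0008]
```

```bash
python3 -m inch '[[0,0,0,-0.11,0.07,0.6,0],[0,0,0,0,0,0.6,0],[0,0,0,0,0,0.6,0],[0,0,0,0,0,0.6,0],[0,0,0,0,0,0.5,0],[0,0,0,0,0,0,0],[0,0,0,0,0,0,0]]'; python3 t.py 455.7 391.5 43 -0.15
```

```text
clock: 6.93
eef_pos: [454.9, 391.9, 43.2]
tcp_rot: [-3.141, -0.0, -0.152]
contact_force: [-0.5, -0.4, 0.5]
opening: 1.001
grasp_force: 0.0
eef [454.9 391.9  43.2] [-3.14113620e+00 -4.05658783e-04 -1.52221005e-01] shift units [0.03 0.01 0.01] turn [-0.0001 -0.0001 -0.0007]
```

```bash
python3 -m inch '[[0,0,0,0,0,0,0.3],[0,0,0,0,0,0,0.5],[0,0,0,0,0,0,0.7],[0,0,0,0,0,0,1],[0,0,0,0,0,0,1],[0,0,0,0,0,0,1],[0,0,0,0,0,0,1],[0,0,0,0,0,0,1]]' 50;python3 -m inch '[[0,0,0,0,0,0,1],[0,0,0,0,0,0,1],[0,0,0,0,0,-0.2,1],[0,0,0,0,0,-0.4,1],[0,0,0,0,0,-0.6,1],[0,0,0,0,0,-0.6,1],[0,0,0,0,0,-0.6,1],[0,0,0,0,0,-0.6,1]]'
```

```text
clock: 7.6
eef_pos: [455.0, 392.4, 43.5]
tcp_rot: [-3.14, -0.001, -0.152]
contact_force: [0.2, 1.3, 6.0]
opening: 0.573
grasp_force: 51.2
clock: 8.27
eef_pos: [454.3, 391.7, 118.8]
tcp_rot: [-3.141, -0.0, -0.152]
contact_force: [1.1, -0.1, -1.8]
opening: 0.575
grasp_force: 52.3
```

```bash
python3 -m inch '[[0,0,0,0,0,-1,1],[0,0,0,0,0,-1,1],[0,0,-0.02,0.3,1,-0.8,1],[0,0,-0.02,0.3,1,0,1],[0,0,0,0.3,1,0,1],[0,0,0,0.3,1,0,1],[0,0,0,0.3,1,0,1],[0,0,0,0.3,1,0,1]]'; python3 -m inch '[[0,0,0,0,0.5,0,1],[0,0,0,0,0,0,1],[0,0,0,0,0,0,1]]'; python3 - <<'E'
from h import *
w=grab_frame('wrist'); np.savez('w5.npz',**w); cv2.imwrite("pics/w5.png",w["pixels"][:,:,::-1])
from d import dshape
dshape("w5.npz",547,134.4,52.5,62,60); dshape("w5.npz",540,-20,52.5,62,60)
E
python3 m.py w5.npz; python3 t.py 547 134.4 180 -0.03
```

```text
clock: 8.93
eef_pos: [490.5, 238.3, 188.3]
tcp_rot: [-3.141, -0.001, -0.026]
contact_force: [-0.1, 0.2, -0.7]
opening: 0.57
grasp_force: 52.6
clock: 9.18
eef_pos: [490.1, 226.9, 187.8]
tcp_rot: [-3.141, -0.0, -0.028]
contact_force: [0.4, -0.1, -1.8]
opening: 0.572
grasp_force: 52.6
w5.npz z 56.7 c [547.  134.6] size 72.0 89.5 yaw -0.0285 mean-off along x (D: -) -2.1 width at ends 18.0 35.3
w5.npz z 56.6 c [539.5 -18.9] size 90.9 73.9 yaw 0.2054 mean-off along x (D: -) -1.5 width at ends 21.2 36.3
w5.npz green 1602 [396.8 194.4] [481.  137.   49.9] plane [481.  137.2  49.9] rect [23. 70.]
w5.npz green 2102 [313.6 263.7] [490.5 226.  210.9] plane [490.4 226.1 210.9] rect [58. 65.]
w5.npz red 1006 [192.6 110.6] [571.7 336.4  66.4] plane [571.7 336.3  66.4] rect [35. 35.]
w5.npz red 1648 [556.7 195.1] [475.3 -34.   50. ] plane [475.4 -34.2  50. ] rect [23. 77.]
w5.npz red 188 [457.9 263.6] [386.5  52.1  32.3] plane [386.   52.2  32.3] rect [ 7. 29.]
eef [490.1 227.6 187.7] [-3.14088144e+00 -3.20771818e-04 -2.70971709e-02] shift units [2.37 3.67 0.31] turn [-0.0002 -0.0001  0.0009]
```

View pics/w5.png

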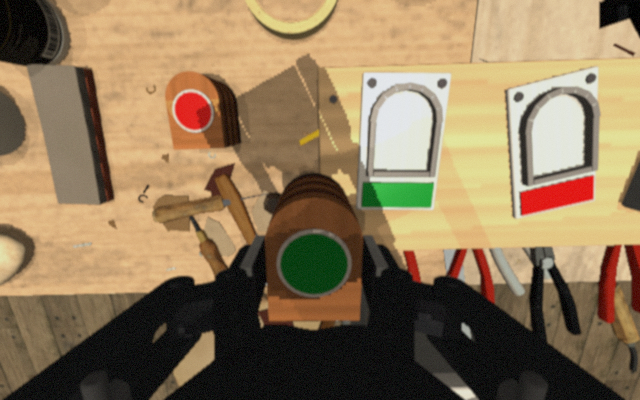

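```bash
python3 -m inch '[[0,0,0,0.6,0.92,0,1],[0,0,0,0.6,0.92,0,1],[0,0,0,0.6,0.92,0,1],[0,0,0,0.56,0.92,0.1,1],[0,0,0,0,0,0.7,1],[0,0,0,0,0,0.7,1],[0,0,0,0,0,0.7,1],[0,0,0,0,0,0,1]]'; python3 -m inch '[[0,0,0,0,0,0,1],[0,0,0,0,0,0,1]]'; python3 t.py 546.5 134.6 89.5 -0.03
```

```text
clock: 9.9
eef_pos: [544.7, 134.2, 129.3]
tcp_rot: [3.141, 0.005, -0.026]
contact_force: [-0.9, 0.1, -2.2]
opening: 0.573
grasp_force: 52.5
clock: 10.07
eef_pos: [547.2, 134.5, 133.1]
tcp_rot: [-3.141, -0.001, -0.025]
contact_force: [-0.3, -0.2, -2.2]
opening: 0.572
grasp_force: 52.5
eef [547.2 134.5 133.1] [-3.14123277e+00 -7.62425847e-04 -2.54302496e-02] shift units [-0.03 -0.    1.74] turn [-0.0001 -0.0002  0.0015]
```

```bash
python3 -m inch '[[0,0,0,0,0,0.3,1],[0,0,0,0,0,0.3,1],[0,0,0,0,0,0.3,1],[0,0,0,0,0,0.3,1],[0,0,0,0,0,0.2,1],[0,0,0,0,0,0.15,1],[0,0,0,0,0,0.1,1],[0,0,0,0,0,0,1]]'; python3 -m inch '[[0,0,0,0,0,0,1],[0,0,0,0,0,0,1]]'; python3 t.py 546.5 134.6 89.5 -0.03
```

```text
clock: 10.73
eef_pos: [546.5, 133.4, 90.4]
tcp_rot: [3.141, 0.001, -0.027]
contact_force: [-0.4, -0.1, -2.0]
opening: 0.568
grasp_force: 52.6
clock: 10.9
eef_pos: [547.0, 133.6, 91.3]
tcp_rot: [-3.141, -0.0, -0.026]
contact_force: [-0.3, -0.3, -2.4]
opening: 0.57
grasp_force: 52.6
eef [547.  133.6  91.3] [-3.14145925e+00 -4.49499596e-04 -2.64866493e-02] shift units [-0.02 -0.04  0.07] turn [-0.     -0.0001  0.0011]
```

Still 1–2 mm above the floor. I'll lower a little until contact shows, then open slowly.

```bash
python3 -m inch '[[0,0,0,0,0,0.05,1],[0,0,0,0,0,0.04,1],[0,0,0,0,0,0,1],[0,0,0,0,0,0,1]]'
```

```text
clock: 11.23
eef_pos: [547.1, 133.6, 89.5]
tcp_rot: [-3.141, -0.001, -0.026]
contact_force: [-1.7, -0.2, 6.1]
opening: 0.573
grasp_force: 53.4
```

```bash
python3 -m inch '[[0,0,0,0,0,0,0.35],[0,0,0,0,0,0,0.2],[0,0,0,0,0,0,0],[0,0,0,0,0,0,0],[0,0,0,0,0,0,0],[0,0,0,0,0,0,0]]';python3 -m inch '[[0,0,0,0,0,-0.3,0],[0,0,0,0,0,-0.6,0],[0,0,0,0,0,-1,0],[0,0,0,0,0,-1,0],[0,0,0,0,0,-1,0],[0,0,0,0,0,-1,0],[0,0,0,0,0,0,0]]'; python3 - <<'E'
from h import *
w=grab_frame('wrist'); np.savez('w6.npz',**w)
from d import dshape
dshape("w6.npz",547,134.4,100,125,60)
E
python3 m.py w6.npz; python3 t.py 571.7 336.3 180 0
```

```text
clock: 11.73
eef_pos: [546.7, 133.5, 88.7]
tcp_rot: [3.142, 0.0, -0.026]
contact_force: [0.0, -0.8, -0.1]
opening: 1.0
grasp_force: 0.0
clock: 12.32
eef_pos: [549.4, 134.2, 216.9]
tcp_rot: [-3.14, -0.008, -0.026]
contact_force: [0.7, -0.2, 1.3]
opening: 1.002
grasp_force: 0.0
w6.npz z 111.2 c [547.9 133. ] size 49.2 70.3 yaw -0.0274 mean-off along x (D: -) -1.3 width at ends 15.9 24.6
w6.npz green 845 [314.1 199.7] [547.2 133.1 112.4] plane [547.3 133.1 112.4] rect [31. 32.]
w6.npz green 818 [312.  240.4] [477.4 137.6  49.8] plane [477.6 137.6  49.8] rect [19. 59.]
w6.npz green 741 [578.1 245.9] [ 484.7 -144.4   96.8] plane [ 484.9 -144.5   96.8] rect [26. 35.]
w6.npz red 669 [128.3 171.6] [571.6 336.   66.3] plane [571.7 336.   66.3] rect [31. 26.]
w6.npz red 1181 [451.3 238.6] [475.6 -34.4  49.9] plane [475.5 -34.5  49.9] rect [20. 63.]
w6.npz red 566 [629.  252.5] [ 475.4 -200.4   96.7] plane [ 475.7 -200.4   96.7] rect [29. 23.]
w6.npz red 171 [536.5 292.4] [ 386.  -168.3   32.3] plane [ 384.  -169.6   32.3] rect [30.  7.]
eef [548.5 133.9 214.6] [-3.14013581 -0.00545791 -0.02647276] shift units [ 0.71 -8.11  1.4 ] turn [-0.0004 -0.0017 -0.0084]
```

```bash
python3 -m inch '[[0,0,-0.008,0.1,-1,0,0],[0,0,0,0.1,-1,0,0],[0,0,0,0.1,-1,0,0],[0,0,0,0.1,-1,0,0],[0,0,0,0.1,-1,0,0],[0,0,0,0.1,-1,0,0],[0,0,0,0.1,-1,0,0],[0,0,0,0,-1,0.4,0]]';python3 -m inch '[[0,0,0,0,0,1,0],[0,0,0,0,0,1,0],[0,0,0,0,0,1,0],[0,0,0,0,0,0.5,0],[0,0,0,0,0,0,0],[0,0,0,0,0,0,0]]'; python3 t.py 571.7 336.2 43 0
```

```text
clock: 13.03
eef_pos: [565.9, 335.0, 202.0]
tcp_rot: [-3.141, -0.002, -0.001]
contact_force: [0.8, 0.0, -0.0]
opening: 0.998
grasp_force: 0.0
clock: 13.53
eef_pos: [564.7, 333.1, 113.3]
tcp_rot: [3.141, 0.002, -0.001]
contact_force: [0.6, -0.2, 0.3]
opening: 1.0
grasp_force: 0.0
eef [564.7 333.1 113.3] [ 3.14073719e+00  1.52386810e-03 -1.43355810e-03] shift units [ 0.28 -0.13  2.81] turn [ 0.0003  0.0005 -0.0005]
```

```bash
python3 -m inch '[[0,0,0,0.28,-0.12,0.5,0],[0,0,0,0,0,0.6,0],[0,0,0,0,0,0.6,0],[0,0,0,0,0,0.6,0],[0,0,0,0,0,0.5,0],[0,0,0,0,0,0,0],[0,0,0,0,0,0,0]]'; python3 t.py 571.7 336.2 43 0
```

```text
clock: 14.12
eef_pos: [572.4, 336.5, 44.3]
tcp_rot: [-3.141, -0.0, -0.001]
contact_force: [0.4, -0.4, -0.1]
opening: 1.002
grasp_force: 0.0
eef [572.4 336.5  44.3] [-3.14149411e+00 -1.52818669e-04 -1.46819077e-03] shift units [-0.03  0.01  0.05] turn [-0.     -0.     -0.0005]
```

```bash
python3 -m inch '[[0,0,0,0,0,0,0.3],[0,0,0,0,0,0,0.5],[0,0,0,0,0,0,0.7],[0,0,0,0,0,0,1],[0,0,0,0,0,0,1],[0,0,0,0,0,0,1],[0,0,0,0,0,0,1],[0,0,0,0,0,0,1]]' 50;python3 -m inch '[[0,0,0,0,0,0,1],[0,0,0,0,0,-0.2,1],[0,0,0,0,0,-0.4,1],[0,0,0,0,0,-1,1],[0,0,0,0,0,-1,1],[0,0,0,0,0,-1,1],[0,0,0,0,0,-1,1],[0,0,0,0,0,-1,1]]';python3 -m inch '[[0,0,0,0,0,-1,1],[0,0,0,-0.2,1,-0.5,1],[0,0,0,-0.2,1,0,1],[0,0,0,-0.2,1,0,1],[0,0,0,-0.2,1,0,1],[0,0,0,-0.2,1,0,1],[0,0,0,-0.2,1,0,1],[0,0,0,-0.2,1,0,1]]'
```

```text
clock: 14.78
eef_pos: [573.0, 337.0, 45.1]
tcp_rot: [-3.14, -0.002, -0.001]
contact_force: [-0.4, 1.0, 6.6]
opening: 0.572
grasp_force: 52.3
clock: 15.45
eef_pos: [571.9, 336.2, 185.7]
tcp_rot: [3.142, -0.0, -0.001]
contact_force: [0.3, 0.6, -1.0]
opening: 0.571
grasp_force: 52.1
clock: 16.12
eef_pos: [536.3, 160.2, 222.0]
tcp_rot: [-3.142, -0.0, -0.001]
contact_force: [-0.3, 0.2, -2.3]
opening: 0.572
grasp_force: 52.2
```

```bash
python3 -m inch '[[0,0,0,-0.4,1,0,1],[0,0,0,-0.4,1,0,1],[0,0,0,-0.4,1,0,1],[0,0,0,-0.2,0.8,0,1],[0,0,0,0,0,0,1],[0,0,0,0,0,0,1]]'; python3 - <<'E'
from h import *
w=grab_frame('wrist'); np.savez('w7.npz',**w)
from d import dshape
dshape("w7.npz",540,-20,53.5,62,60); dshape("w7.npz",540,-20,55,62,60)
dshape("w2.npz",540,-20,55,62,60)
E
python3 m.py w7.npz; python3 t.py 539.6 -20 133 0.22
```

```text
clock: 16.62
eef_pos: [501.6, 65.8, 222.1]
tcp_rot: [-3.141, -0.001, -0.003]
contact_force: [0.4, 0.5, -1.1]
opening: 0.574
grasp_force: 52.3
w7.npz z 56.8 c [540.  -20.5] size 90.3 70.8 yaw 0.2166 mean-off along x (D: -) -2.6 width at ends 18.9 35.3
w7.npz z 56.8 c [540.  -20.6] size 90.2 70.7 yaw 0.2198 mean-off along x (D: -) -2.2 width at ends 17.8 35.0
w2.npz z 56.7 c [540.  -20.6] size 90.0 70.1 yaw 0.2178 mean-off along x (D: -) -2.8 width at ends 16.5 34.6
w7.npz green 967 [239.2 147.8] [547.2 133.3 112.4] plane [547.3 133.3 112.4] rect [34. 34.]
w7.npz green 1141 [252.  198.2] [481.9 139.1  49.8] plane [481.5 139.2  49.8] rect [59. 20.]
w7.npz green 801 [515.7 206.6] [ 485.  -144.9   96.7] plane [ 484.6 -144.8   96.7] rect [28. 35.]
w7.npz red 1231 [396.1 202.4] [475.7 -34.7  49.8] plane [475.5 -34.9  49.8] rect [20. 63.]
w7.npz red 821 [571.1 213.7] [ 476.4 -204.4   96.7] plane [ 476.5 -204.3   96.7] rect [33. 30.]
w7.npz red 3010 [313.6 263.9] [500.9  64.8 243.5] plane [500.9  65.  243.5] rect [58. 65.]
eef [502.   66.5 222. ] [-3.14118380e+00 -1.01951189e-03 -2.41746183e-03] shift units [1.51 3.46 3.56] turn [-0.0001 -0.0003 -0.0708]
```

```bash
python3 -m inch '[[0,0,0,0.39,0.865,0,1],[0,0,0,0.39,0.865,0,1],[0,0,0,0.38,0.865,0,1],[0,0,0,0.38,0.865,0,1],[0,0,-0.0354,0,0,0.8,1],[0,0,-0.0354,0,0,0.8,1],[0,0,0,0,0,0.8,1],[0,0,0,0,0,0.8,1]]'; python3 -m inch '[[0,0,0,0,0,0.3,1],[0,0,0,0,0,0,1],[0,0,0,0,0,0,1]]'; python3 t.py 540.6 -20 91 0.219
```

```text
clock: 17.33
eef_pos: [540.8, -19.2, 140.6]
tcp_rot: [-3.142, -0.001, 0.222]
contact_force: [-0.4, -0.0, -1.1]
opening: 0.567
grasp_force: 52.4
clock: 17.58
eef_pos: [540.6, -19.5, 134.1]
tcp_rot: [-3.141, 0.0, 0.222]
contact_force: [0.5, 0.4, -1.0]
opening: 0.571
grasp_force: 52.4
eef [540.6 -19.5 134.1] [-3.14145533e+00  1.73854862e-04  2.21800269e-01] shift units [-0.    0.02  1.72] turn [-0.      0.0001  0.0009]
```

```bash
python3 -m inch '[[0,0,0,0,0.02,0.3,1],[0,0,0,0,0,0.3,1],[0,0,0,0,0,0.3,1],[0,0,0,0,0,0.3,1],[0,0,0,0,0,0.2,1],[0,0,0,0,0,0.15,1],[0,0,0,0,0,0.1,1],[0,0,0,0,0,0,1]]'; python3 -m inch '[[0,0,0,0,0,0,1],[0,0,0,0,0,0,1]]'
```

```text
clock: 18.25
eef_pos: [540.0, -20.5, 91.9]
tcp_rot: [-3.141, 0.001, 0.221]
contact_force: [0.5, 0.1, -2.0]
opening: 0.573
grasp_force: 52.4
clock: 18.42
eef_pos: [540.5, -20.5, 92.8]
tcp_rot: [3.141, -0.0, 0.221]
contact_force: [0.3, -1.4, -1.1]
opening: 0.575
grasp_force: 52.4
```

```bash
python3 -m inch '[[0,0,0,0,0,0.05,1],[0,0,0,0,0,0.04,1],[0,0,0,0,0,0,1],[0,0,0,0,0,0,1]]'
```

```text
clock: 18.75
eef_pos: [540.7, -20.5, 91.1]
tcp_rot: [3.141, -0.001, 0.221]
contact_force: [-1.5, 0.3, 5.8]
opening: 0.573
grasp_force: 53.2
```

Contact with the floor. I'll release and rise, then check.

```bash
python3 -m inch '[[0,0,0,0,0,0,0.35],[0,0,0,0,0,0,0.2],[0,0,0,0,0,0,0],[0,0,0,0,0,0,0],[0,0,0,0,0,0,0],[0,0,0,0,0,0,0]]';python3 -m inch '[[0,0,0,0,0,-0.3,0],[0,0,0,0,0,-0.6,0],[0,0,0,0,0,-1,0],[0,0,0,0,0,-1,0],[0,0,0,0,0,-1,0],[0,0,0,0,0,-1,0],[0,0,0,0,0,0,0],[0,0,0,0,0,0,0]]'; python3 - <<'E'
from h import *
w=grab_frame('wrist'); np.savez('w8.npz',**w)
from d import dshape
dshape("w8.npz",547,134.4,100,125,60)
dshape("w8.npz",540,-20,100,125,60)
E
python3 m.py w8.npz; python3 t.py 484.5 -145 160 0
```

```text
clock: 19.25
eef_pos: [540.3, -20.5, 90.2]
tcp_rot: [-3.142, 0.0, 0.221]
contact_force: [-0.7, 0.1, 0.1]
opening: 1.001
grasp_force: 0.0
clock: 19.92
eef_pos: [541.3, -20.6, 214.7]
tcp_rot: [3.141, -0.003, 0.221]
contact_force: [-0.3, 0.6, -0.2]
opening: 1.001
grasp_force: 0.0
w8.npz z 111.0 c [547.9 130.4] size 54.4 70.5 yaw -0.0247 mean-off along x (D: -) -1.1 width at ends 17.1 27.2
w8.npz z 111.3 c [540.4 -21.2] size 70.5 49.3 yaw 0.2256 mean-off along x (D: -) -1.0 width at ends 15.7 24.6
w8.npz green 1001 [147.8 155.7] [547.1 132.8 112.4] plane [547.  133.  112.4] rect [37. 33.]
w8.npz green 1110 [174.5 205.2] [479.2 130.9  49.7] plane [479.4 133.4  49.7] rect [65. 21.]
w8.npz red 899 [313.  199.8] [539.4 -21.5 112.4] plane [539.2 -21.4 112.4] rect [32. 34.]
w8.npz red 855 [312.  239.5] [471.9 -35.5  49.8] plane [472.  -35.3  49.8] rect [19. 60.]
w8.npz red 444 [465.4 278.7] [ 485.2 -202.9   96.7] plane [ 483.8 -204.3   96.7] rect [31. 17.]
eef [540.3 -20.5 213.3] [ 3.14134154e+00 -9.83566299e-04  2.21105714e-01] shift units [-3.27  4.37  2.13] turn [ 0.     -0.0003  0.0704]
```

```bash
python3 - <<'E'
from h import *
for n in ["w1.npz","w2.npz","w3.npz","w8.npz"]:
    f=dict(np.load(n)); v,u=np.mgrid[0:230,0:640]; P=depth(f,np.c_[u.ravel(),v.ravel()])
    ok=(P[:,2]>110)&(P[:,2]<330)&(P[:,0]>300)&(P[:,0]<900)&(P[:,1]<-60)&(P[:,1]>-600)
    q=P[ok]; print(n,ok.sum(), q.min(0).round() if len(q) else 0,q.max(0).round() if len(q) else 0)
    q=q[q[:,0]<660]; print(len(q), np.percentile(q,[1,50,99],axis=0).round().tolist() if len(q) else 0)
E
```

```text
w1.npz 1168 [ 606. -221.  110.] [644. -61. 172.]
1168 [[608.0, -207.0, 111.0], [620.0, -117.0, 143.0], [639.0, -64.0, 170.0]]
w2.npz 6509 [ 606. -239.  110.] [678. -60. 199.]
5191 [[610.0, -215.0, 114.0], [639.0, -120.0, 171.0], [660.0, -62.0, 197.0]]
w3.npz 7100 [ 607. -172.  110.] [691. -60. 198.]
4936 [[609.0, -153.0, 113.0], [636.0, -95.0, 167.0], [659.0, -61.0, 195.0]]
w8.npz 33754 [ 606. -224.  110.] [711. -60. 200.]
15835 [[611.0, -205.0, 119.0], [643.0, -115.0, 175.0], [660.0, -62.0, 197.0]]
```

```bash
python3 -m inch '[[0,0,0,-0.65,0.87,0,1],[0,0,0,-0.65,0.87,0,1],[0,0,0,-0.65,0.87,0,1],[0,0,0,-0.65,0.87,0,1],[0,0,0,-0.65,0.87,0,1],[0,0,0.035,0,0,0.5,1],[0,0,0.035,0,0,0.8,1],[0,0,0,0,0,0.8,1]]'; python3 -m inch '[[0,0,0,0,0,0.3,1],[0,0,0,0,0,0,1],[0,0,0,0,0,0,1]]'; python3 t.py 484.3 -145 124 0
```

```text
clock: 20.63
eef_pos: [484.1, -144.9, 159.0]
tcp_rot: [-3.141, 0.001, -0.007]
contact_force: [-0.1, -0.7, -0.2]
opening: -0.001
grasp_force: 0.0
clock: 20.88
eef_pos: [484.4, -144.2, 152.3]
tcp_rot: [-3.141, 0.002, 0.002]
contact_force: [0.9, 0.2, -0.1]
opening: -0.001
grasp_force: 0.0
eef [ 484.4 -144.2  152.3] [-3.14107622e+00  1.75003517e-03  2.06149934e-03] shift units [-0.    0.03  1.13] turn [-0.0002  0.0006  0.0007]
```

```bash
python3 -m inch '[[0,0,0,0,0.03,0.5,1],[0,0,0,0,0,0.5,1],[0,0,0,0,0,0.25,1],[0,0,0,0,0,0.1,1],[0,0,0,0,0,0.1,1],[0,0,0,0,0,0,1],[0,0,0,0,0,0,1]]'; python3 -m inch '[[0,0,0,0,0,0.05,1],[0,0,0,0,0,0.05,1],[0,0,0,0,0,0,1],[0,0,0,0,0,0,1]]'
```

```text
clock: 21.47
eef_pos: [485.2, -145.3, 117.1]
tcp_rot: [3.141, -0.001, 0.001]
contact_force: [0.3, -0.2, 0.4]
opening: 0.001
grasp_force: 0.0
clock: 21.8
eef_pos: [484.9, -145.2, 114.1]
tcp_rot: [-3.142, -0.0, 0.001]
contact_force: [0.1, -0.2, 0.6]
opening: -0.002
grasp_force: 0.0
```

```bash
for i in 1 2 3; do python3 -m inch '[[0,0,0,0,0,0.06,1],[0,0,0,0,0,0.06,1],[0,0,0,0,0,0,1],[0,0,0,0,0,0,1]]' | grep -E "eef|contact"; done
```

```text
eef_pos: [484.7, -145.2, 110.9]
contact_force: [-0.1, 0.5, 0.2]
eef_pos: [484.8, -145.2, 107.9]
contact_force: [0.5, 0.7, -0.5]
eef_pos: [484.8, -145.1, 104.9]
contact_force: [-0.8, -0.1, 0.8]
```

```bash
python3 - <<'E'
from h import *
f=grab_frame('side'); w=grab_frame('wrist')
s=cv2.resize(f["pixels"][150:270,270:430],None,fx=3,fy=3,interpolation=cv2.INTER_CUBIC)
cv2.imwrite("pics/key.png",np.hstack([s,cv2.resize(w["pixels"][150:400,180:460],(320,360))])[:,:,::-1])
np.savez("s1.npz",**f)
E
python3 m.py s1.npz
```

```text
(no output)
```

View pics/key.png

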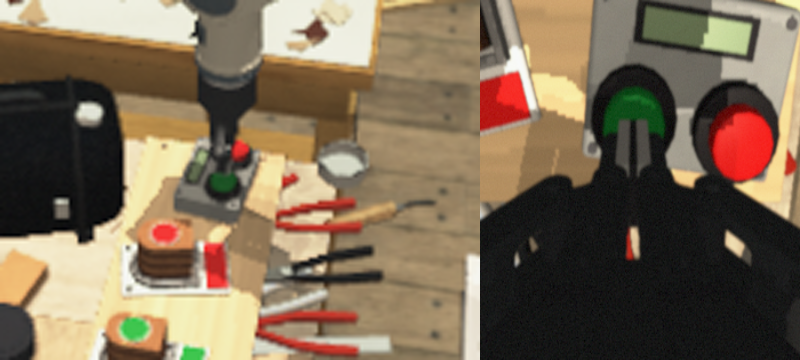

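The green key sits under the closed fingertips in the wrist view, at about (635,130) of the composite. In the side view the tip seems to end just above or behind the key. I'll check depths.

```bash
python3 - <<'E'
from h import *
w=grab_frame('wrist'); np.savez('w9.npz',**w); s=dict(np.load("s1.npz"))
e=r.sense()["eef_pos"]; print(e)
for n,f in (("wrist",w),("side",s)):
    h=cv2.cvtColor(f["pixels"],cv2.COLOR_RGB2HSV); v,u=np.mgrid[0:400,0:640]; P=depth(f,np.c_[u.ravel(),v.ravel()]).reshape(400,640,3)
    near=(np.hypot(P[...,0]-484,P[...,1]+145)<60)
    g=near&(h[...,0]>45)&(h[...,0]<90)&(h[...,1]>120)&(h[...,2]>25)
    print(n,"green",g.sum(),np.median(P[g],0).round(1),np.percentile(P[g][:,2],[5,25,75,95]).round(1))
    for x in ([(u_,v_) for v_ in range(225,275,5) for u_ in (308,313,318)] if n=="wrist" else [(u_,v_) for v_ in range(185,214,3) for u_ in (340,343,346)]):
        print(x,P[x[1],x[0]].round().astype(int),h[x[1],x[0]].tolist(),end=" | ")
    print()
E
```

```text
[ 484.87465718 -145.18940577  105.05088878]
wrist green 1255 [ 492.7 -146.8   96.4] [87.4 95.  97.  97.9]
(308, 225) [ 555 -146  253] [65, 211, 75] | (313, 225) [ 494 -146   97] [65, 224, 75] | (318, 225) [ 494 -149   97] [65, 238, 73] | (308, 230) [ 491 -143   97] [64, 182, 80] | (313, 230) [ 491 -146   97] [65, 213, 78] | (318, 230) [ 490 -149   97] [66, 195, 77] | (308, 235) [ 496 -143  116] [18, 31, 82] | (313, 235) [ 496 -146  117] [120, 20, 13] | (318, 235) [ 496 -148  117] [18, 32, 79] | (308, 240) [ 496 -143  123] [19, 26, 78] | (313, 240) [ 496 -146  124] [155, 73, 21] | (318, 240) [ 496 -148  124] [13, 30, 76] | (308, 245) [ 496 -143  130] [19, 26, 78] | (313, 245) [ 497 -146  130] [0, 24, 21] | (318, 245) [ 496 -148  130] [19, 26, 79] | (308, 250) [ 497 -143  136] [15, 32, 79] | (313, 250) [ 496 -146  135] [85, 102, 15] | (318, 250) [ 496 -148  135] [17, 26, 69] | (308, 255) [ 496 -143  140] [21, 23, 78] | (313, 255) [ 497 -146  141] [170, 102, 15] | (318, 255) [ 496 -148  140] [25, 38, 73] | (308, 260) [ 496 -144  145] [25, 20, 75] | (313, 260) [ 496 -146  145] [176, 76, 
[... 934 characters left out ...]
-98 208] [15, 21, 95] | (346, 197) [ 475 -131  178] [120, 8, 32] | (340, 200) [491 -87 201] [0, 5, 48] | (343, 200) [480 -88 202] [18, 30, 127] | (346, 200) [470 -98 195] [15, 11, 47] | (340, 203) [ 494 -109  163] [18, 25, 102] | (343, 203) [ 481 -101  174] [0, 7, 35] | (346, 203) [470 -98 179] [8, 49, 57] | (340, 206) [ 502 -176   78] [21, 30, 111] | (343, 206) [ 485 -134  123] [0, 8, 33] | (346, 206) [ 474 -142  118] [23, 28, 81] | (340, 209) [ 498 -149   89] [64, 127, 62] | (343, 209) [ 485 -145   95] [65, 169, 80] | (346, 209) [ 473 -141  102] [65, 172, 80] | (340, 212) [ 496 -137   84] [58, 91, 45] | (343, 212) [ 483 -132   92] [64, 163, 83] | (346, 212) [ 471 -129   98] [64, 161, 79] |
```

Both views put the fingertips at about z = 110, which is 12–15 mm above the key top (96.5). I'll keep going down in small steps while watching the force.

```bash
for i in 1 2 3; do python3 -m inch '[[0,0,0,0,0,0.06,1],[0,0,0,0,0,0.06,1],[0,0,0,0,0,0,1],[0,0,0,0,0,0,1]]' | grep -E "eef|contact"; done
```

```text
eef_pos: [484.8, -145.2, 101.9]
contact_force: [-0.5, -1.2, 0.2]
eef_pos: [484.8, -145.2, 98.9]
contact_force: [-0.1, -0.6, -0.4]
eef_pos: [484.8, -145.1, 95.9]
contact_force: [0.3, 0.5, -1.1]
```

```bash
python3 - <<'E'
from h import *
w=grab_frame('wrist'); np.savez('w10.npz',**w)
f=grab_frame('side')
for n,f,us,vs in (("w",w,(308,318),range(222,246,2)),("s",f,(341,343,345),range(200,216,1))):
    v,u=np.mgrid[0:400,0:640]; P=depth(f,np.c_[u.ravel(),v.ravel()]).reshape(400,640,3)
    for y in vs: print(n,y,[(P[y,x].round().astype(int).tolist(),f["pixels"][y,x].tolist()) for x in us])
s=dict(np.load("w1.npz")); print(r.sense()["qpos"], r.sense()["opening"])
cv2.imwrite("pics/key2.png",cv2.resize(f["pixels"][160:240,300:390],None,fx=6,fy=6,interpolation=cv2.INTER_CUBIC)[:,:,::-1])
E
```

```text
w 222 [([499, -143, 96], [20, 76, 29]), ([499, -148, 97], [15, 82, 28])]
w 224 [([498, -143, 96], [16, 80, 27]), ([498, -148, 97], [12, 77, 21])]
w 226 [([497, -143, 97], [6, 77, 17]), ([497, -148, 97], [14, 75, 26])]
w 228 [([496, -143, 97], [21, 80, 29]), ([496, -148, 97], [15, 78, 28])]
w 230 [([494, -143, 97], [15, 77, 25]), ([494, -148, 96], [21, 81, 31])]
w 232 [([493, -143, 97], [39, 77, 37]), ([493, -148, 97], [30, 74, 34])]
w 234 [([496, -143, 107], [74, 76, 67]), ([496, -148, 107], [74, 75, 65])]
w 236 [([496, -143, 109], [83, 81, 75]), ([496, -148, 110], [81, 76, 71])]
w 238 [([496, -143, 112], [82, 77, 69]), ([496, -148, 112], [77, 74, 68])]
w 240 [([496, -143, 115], [83, 79, 72]), ([496, -148, 115], [74, 74, 66])]
w 242 [([497, -143, 118], [80, 75, 71]), ([497, -148, 119], [76, 74, 65])]
w 244 [([496, -143, 120], [76, 72, 65]), ([496, -148, 119], [77, 76, 71])]
s 200 [([490, -103, 186], [73, 71, 68]), ([481, -92, 198], [105, 101, 96]), ([478, -129, 162], [58, 56, 54])]
s 201 [([488, -88, 195], [65, 63, 60]), ([481, -92, 193], [144, 138, 128]), ([474, -103, 183], [78, 76,
[... 926 characters left out ...]
 [29, 82, 36]), ([477, -144, 93], [37, 84, 43])]
s 211 [([492, -135, 93], [28, 79, 35]), ([484, -133, 97], [28, 82, 36]), ([476, -134, 97], [28, 83, 36])]
s 212 [([491, -132, 90], [28, 69, 33]), ([483, -130, 94], [28, 82, 35]), ([475, -130, 95], [28, 83, 36])]
s 213 [([491, -136, 81], [27, 43, 28]), ([483, -133, 86], [27, 69, 33]), ([475, -132, 88], [27, 69, 33])]
s 214 [([490, -123, 89], [26, 25, 24]), ([482, -129, 84], [27, 29, 26]), ([475, -132, 82], [26, 31, 26])]
s 215 [([489, -120, 86], [25, 24, 24]), ([482, -125, 82], [27, 27, 26]), ([474, -125, 83], [28, 26, 26])]
[-2.93910977e-01  3.44486910e-01  1.99597638e+00  1.29044584e-05
  8.01154864e-01  1.27569493e+00] -0.0022016804743443964
```

View pics/key2.png

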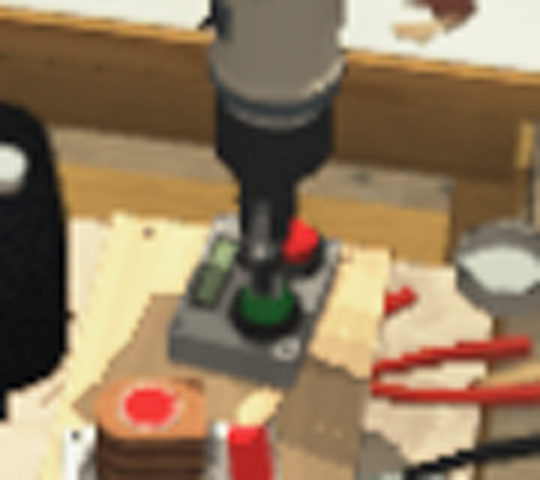

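The tips are still about 8 mm above the key: z ≈ 105 against 97. I'll go on in small steps.

```bash
for i in 1 2 3; do python3 -m inch '[[0,0,0,0,0,0.06,1],[0,0,0,0,0,0.06,1],[0,0,0,0,0,0,1],[0,0,0,0,0,0,1]]' | grep -E "eef|contact"; done
```

```text
eef_pos: [484.8, -145.2, 92.9]
contact_force: [0.0, -0.7, 0.5]
eef_pos: [485.0, -145.2, 90.1]
contact_force: [0.7, 0.3, 1.9]
eef_pos: [485.0, -145.2, 87.1]
contact_force: [0.3, -0.2, 3.1]
```

```bash
for i in 1 2; do python3 -m inch '[[0,0,0,0,0,0.05,1],[0,0,0,0,0,0.03,1],[0,0,0,0,0,0,1],[0,0,0,0,0,0,1]]' | grep -E "eef|contact"; done
```

```text
eef_pos: [485.1, -145.2, 85.8]
contact_force: [-3.6, 1.5, 14.2]
eef_pos: [485.2, -145.3, 85.4]
contact_force: [-10.0, 3.4, 36.2]
```

At the stop: fully pressed. I'll lift, shift to the red key and press to the same level (contact 91, stop about 86).

```bash
python3 -m inch '[[0,0,0,0,0,-0.2,1],[0,0,0,0,0,-0.6,1],[0,0,0,0,0,-0.6,1],[0,0,0,0,0,0,1],[0,0,0,0,0,0,1]]'; python3 -m inch '[[0,0,0,-0.12,0.8,0,1],[0,0,0,-0.12,0.8,0,1],[0,0,0,-0.12,0.77,0,1],[0,0,0,0,0,0,1],[0,0,0,0,0,0,1]]'; python3 t.py 476 -204.7 94 0
```

```text
clock: 26.13
eef_pos: [485.1, -145.3, 118.3]
tcp_rot: [3.141, -0.001, 0.001]
contact_force: [-0.1, 0.5, 0.1]
opening: 0.001
grasp_force: 0.0
clock: 26.55
eef_pos: [475.1, -204.7, 116.9]
tcp_rot: [-3.141, 0.002, -0.001]
contact_force: [-0.3, 1.0, 0.2]
opening: -0.001
grasp_force: 0.0
eef [ 475.1 -204.7  116.9] [-3.14079835e+00  1.53089728e-03 -6.39736033e-04] shift units [ 0.04 -0.    0.92] turn [-0.0003  0.0005 -0.0002]
```

```bash
python3 -m inch '[[0,0,0,0.04,0,0.4,1],[0,0,0,0,0,0.3,1],[0,0,0,0,0,0.2,1],[0,0,0,0,0,0,1],[0,0,0,0,0,0,1]]'; for i in 1 2; do python3 -m inch '[[0,0,0,0,0,0.06,1],[0,0,0,0,0,0.06,1],[0,0,0,0,0,0,1],[0,0,0,0,0,0,1]]' | grep -E "eef|contact"; done
```

```text
clock: 26.97
eef_pos: [476.6, -203.8, 94.8]
tcp_rot: [-3.141, 0.001, 0.002]
contact_force: [-0.1, -0.6, 0.1]
opening: 0.007
grasp_force: 0.0
eef_pos: [477.0, -204.5, 92.7]
contact_force: [-0.4, -0.0, 0.9]
eef_pos: [477.2, -204.6, 89.6]
contact_force: [0.6, -0.1, 1.4]
```

```bash
python3 -m inch '[[0,0,0,0,0,0.06,1],[0,0,0,0,0,0.06,1],[0,0,0,0,0,0,1],[0,0,0,0,0,0,1]]' | grep -E "eef|contact"; python3 -m inch '[[0,0,0,0,0,0.04,1],[0,0,0,0,0,0.02,1],[0,0,0,0,0,0,1],[0,0,0,0,0,0,1]]' | grep -E "eef|contact"
```

```text
eef_pos: [477.1, -204.5, 86.6]
contact_force: [-0.2, -0.9, 3.1]
eef_pos: [477.2, -204.6, 85.9]
contact_force: [-2.6, 1.1, 13.8]
```

At the stop. I'll rise clear, check and hand in.

```bash
python3 -m inch '[[0,0,0,0,0,-0.2,1],[0,0,0,0,0,-0.6,1],[0,0,0,0,0,-1,1],[0,0,0,0,0,-1,1],[0,0,0,0,0,-1,1],[0,0,0,0,0,-1,1],[0,0,0,0,0,0,1],[0,0,0,0,0,0,1]]'; python3 - <<'E'
from h import *
w=grab_frame('wrist'); np.savez('w11.npz',**w)
from d import dshape
dshape("w11.npz",547,134.4,100,125,60); dshape("w11.npz",540,-20,100,125,60)
E
python3 m.py w11.npz; python3 -c "
from rig import r
print(r.sign_off())"
```

```text
clock: 28.97
eef_pos: [477.4, -204.6, 206.0]
tcp_rot: [3.141, -0.002, 0.001]
contact_force: [0.4, 0.4, -0.6]
opening: 0.002
grasp_force: 0.0
w11.npz green 974 [ 21.8 182.3] [480.3 122.4  49.6] plane [480.1 122.6  49.6] rect [22. 46.]
w11.npz green 989 [252.5 188.8] [ 484.1 -147.1   96.6] plane [ 484.2 -147.1   96.6] rect [35. 34.]
w11.npz red 1175 [ 96.9 129.8] [539.3 -21.7 112.3] plane [539.4 -21.7 112.3] rect [42. 34.]
w11.npz red 1449 [163.6 186.6] [474.9 -36.2  49.7] plane [475.2 -36.2  49.7] rect [23. 66.]
w11.npz red 928 [314.1 196.4] [ 476.7 -206.    96.7] plane [ 476.6 -206.1   96.7] rect [33. 34.]
the job is handed in; nothing more can be done
NoneTraceback (most recent call last):
  File "<stdin>", line 4, in <module>
  File "d.py", line 7, in dshape
    n,lab,st,c=cv2.connectedComponentsWithStats(m); i=1+st[1:,4].argmax(); m=(lab==i)
                                                        ~~~~~~~~~~~~~~~^^
ValueError: attempt to get argmax of an empty sequence
```

Handed in at about 29 s: both heels measured seated flat in their own nests, green then red key pressed to the stop and both up again; the green heel was out of view in the last picture (seated when last seen, just after the red one was placed), and no verdict came back.

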